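# Rock a dry-fitted rail out of its mortise

## Task

The short rail standing in the post that lies on the bench was dry-fitted and its tenon is stuck tight: take hold of the rail and rock it side to side along the length of the post, a few degrees each way and several times over, easing it upward until the tenon frees. The post is not clamped, so a straight pull would pick it up: it must stay lying flat on the bench about where it is, and the other things on the bench are to be left alone. Finish while holding the rail still and upright over its mortise, the tenon just clear by about two centimetres, and do not put it down or let go.

Things in the scene. Friction and masses are not known exactly. Their poses are not given: they have to be found in the camera images.
- rail_grip (a point): Rail: upright dark hardwood bar, 45 mm wide along the post, 28 mm thick across it, 130 mm tall above its shoulder, square-cut top. About 0.12 kg. At the start the shoulder rests on the post. This point is on the rail's axis, 95 mm above the shoulder, 35 mm below the top: a good place to grip. z runs up the rail, x along its 45 mm width (along the post at the start), y across.
- rail_top (a point): Centre of the rail's top end, 130 mm above the shoulder. Axes as rail_grip.
- tenon_tip (a point): Centre of the lower end of the rail's tenon (34 mm wide, 12 mm thick, 30 mm long), 30 mm below the shoulder, hidden in the mortise at the start. Once it is higher than 14 mm below the mortise's mouth the rail slides freely. Axes as rail_grip.
- mortise (a point): Centre of the mouth of the rail's mortise, in the post's upper face, 70 mm above the bench. x along the post, y across, z up. Mortise 40 mm long, 14 mm wide, 34 mm deep. With 3 mm of slack at each end of the tenon the rail can lean about 6 degrees (0.1 rad) either way along the post, not across. The walls squeeze the tenon's wide cheeks 14 to 28 mm below the mouth, 25 N on each side.
- post: The post: dark hardwood, 70 x 70 mm, 420 mm long, about 1.65 kg, loose on the bench. Origin: centre of its underside; x along it, z up. The rail's mortise is at x = +30 mm, an equal empty one at x = -110 mm. A straight pull on the rail takes about 30 N, more than the post weighs; each swing of the rail about the squeezed band under a light upward pull (5 to 10 N) lets it creep up about 1 mm.
- post_end_a (a point): Centre of the post's +x end face, 35 mm above the bench when the post lies flat.
- post_end_b (a point): Centre of the post's -x end face, 35 mm above the bench when the post lies flat.
- rail: The same rail as one solid; origin on its axis at the shoulder.
- table: The bench; its top is at height 0.
- spare_rail: Bystander: matching spare rail lying on its side, loose on the bench; leave alone.
- mallet: Bystander: joiner's mallet, loose on the bench; leave alone.
- try_square: Bystander: try square, loose on the bench; leave alone.
- gauge: Bystander: marking gauge, loose on the bench; leave alone.
- pencil: Bystander: carpenter's pencil, loose on the bench; leave alone.
- chisel: Bystander: chisel, loose on the bench; leave alone.
- glue: Bystander: glue bottle, loose on the bench; leave alone.
- sand_block: Bystander: sanding block, loose on the bench; leave alone.

How it is judged (in metres and radians):
On the way, in this order (a step that is already met when the one before it is completed fails the run):
1. the rail is leaned over, at least about 2.3 degrees towards the post's +x end, with the tenon still well in the mortise (angle between rail_grip's own z axis and vertical above 0.04 rad and x of rail_top in the frame of mortise above 0.004 m and z of tenon_tip in the frame of mortise below -0.012 m).
2. the rail is then rocked over to the other side, at least about 2.3 degrees towards the post's -x end, with the tenon still well in the mortise (angle between rail_grip's own z axis and vertical above 0.04 rad and x of rail_top in the frame of mortise below -0.004 m and z of tenon_tip in the frame of mortise below -0.012 m).
At the end, for the whole second after the job is handed in: The rail is held still in the gripper, upright within 8 degrees, its tenon tip 6 to 45 mm above the mouth of its mortise and within 25 mm of it sideways, touching neither post nor bench; the post lies flat on the bench, its mortise within 40 mm of where it was (z of tenon_tip in the frame of mortise between 0.006 and 0.045 m and horizontal distance between tenon_tip and mortise below 0.025 m and angle between rail_grip's own z axis and vertical below 0.14 rad and contact force between the fingers and rail above 1 N and contact force between rail and post below 0.2 N and contact force between rail and table below 0.2 N and linear speed of rail below 0.03 m/s and height (world z) of each of post_end_a, post_end_b below 0.04 m and angle between mortise's own z axis and vertical below 0.03 rad and distance of mortise from where it was at the start of the episode below 0.04 m and linear speed of post below 0.02 m/s); the arm keeps its last pose, push and grip.
It fails at once if an end of the post is lifted more than 10 mm off the bench (height (world z) of any of post_end_a, post_end_b above 0.045 m).
It fails at once if the post is shoved more than 50 mm along the bench (distance of post from where it was at the start of the episode above 0.05 m).
It fails at once if one of the other things on the bench is moved more than 30 mm (distance of any of spare_rail, mallet, try_square, gauge, pencil, chisel, glue, sand_block from where it was at the start of the episode above 0.03 m).
It also fails if it takes over 54 s, if anything falls off the work surface, if the arm or the gripper's body presses on something with over 40 N, if the wrist force passes 120 N, or if a joint passes its speed limit or range.

## Robot

A 6-joint arm with a two-finger parallel gripper is mounted at the origin on the work surface. World frame = base frame: x ahead of the robot, y to its left, z up, the work surface at z = 0. Lengths are in mm, angles in degrees, forces in N, time in s.
With the tool pointing down it reaches from about 350 to 850 mm from the base axis. Payload 8.1 kg.
Tool frame: the origin (TCP) lies midway between the tips of the shut fingers; the grasp point (between the pads) lies 19 mm behind it; z points along the fingers, x is the direction in which the jaws open and shut, and the axes are right-handed (so a half turn about z gives the same grasp; the last joint's range is limited). The gripper opens to 85 mm and grips with 20 to 120 N. Pads are 22 mm wide; open, the fingers measure 114 mm over their backs; the gripper's body (76 mm by 85 mm) begins 54 mm behind the grasp point. The pads swing forward as they close: fully open they stand 13 mm farther back than shut.
Start: joints at [63.69, 7.471, 85.268, -0, 87.261, -4.893], TCP at [219.073, 558.581, 231.292] pointing down, gripper open.
Joint ranges: [-169.43, 169.43], [-51.17, 129.36], [1.28, 143.12], [-76.62, 256.62], [0, 156.53], [-152.29, 152.29]. Speed limits (degrees/s): [136.94, 136.94, 159.86, 180, 180, 180].

## Interface

Orientations are given as [roll, pitch, yaw] about the fixed x, y, z axes, in that order (R = Rz(yaw) Ry(pitch) Rx(roll)).
In Python, from bench import monitor, cams, r gives the robot as it stands.
- The arm moves only by the tool jog_arm, never from a script. Its arguments are lists of equal length, an entry for each row: "offset": the shift along the tool's x, y, z in mm, a list of three; "delta_rot": the turn, a rotation vector about the tool's x, y, z in degrees, a list of three; "jaw": the opening in per cent of the stroke, from 0 (shut) to 100 (fully open). In form: {"offset": [[x, y, z], ...], "delta_rot": [[rx, ry, rz], ...], "jaw": [jaw, ...]}. A call has 1 to 20 rows; each row shifts and turns the pose as measured when the row begins, along the tool's axes as they then stand; what a row does not reach is not made up. A row lasts 1/10 s, in which the tool goes at most 50 mm and 8.59 degrees, less where a joint would pass 70% of its speed; a pose out of reach is approached as far as the arm can. A call is refused whole if a number of a shift passes 50 or a number of a turn 8.59, either way. A call with a gripper value outside its range is refused whole. The fingers move at their own pace and stop on an object; "newtons" is the grip in N (left out, the last holds). Time passes only in rows, so rows that do not move let the fingers close. It gives the time, the measured TCP pose, the force and the opening at its end, in the units of the state.
- monitor.sense(): the state, without advancing time (a new reading comes with each control period).
- cams.snapshot(name): name is "side" or "top" or "wrist"; returns (picture, depth): 384x512x3 uint8, red, green, blue; 384x512 float32, mm along the optical axis (not along the pixel's ray), 0 where there is no reading.
- cams.camera_model(name): a dict with "K" (3x3 intrinsics, pixels), "camera_from_world" (4x4, takes a point from world to camera coordinates). Camera axes: x right, y down, z forward; pixel columns grow to the right and rows downward; lengths in mm; the calibration is good to about 2 mm. A picture is of the moment at which its call begins: read the wrist's pose just before it. camera_model takes no time and is no camera call; for the wrist camera it gives the pose at the moment of the call.
- r.hand_in(): hands the job in, once; it reports no verdict.
The state is a dict: "time": time; "joint_pos": joint angles; "qd": joint speeds; "joint_efforts": joint torques, N m; "tool_pos": TCP position; "tcp_rot": TCP orientation; "ft_force": force on the tool from outside, world axes, zero at the start; "wrist_torque": the same for the moment, N m; "finger_gap": finger opening in mm.
Only numpy, scipy, OpenCV 4.12 (cv2) and the standard library are available. Lean on these libraries where they do the work, as an engineer would, in place of code of your own. Each camera call takes 0.05 s, during which the arm holds its last target.

## Working session

There is one attempt and no reset: what is moved stays moved. The work goes in short steps, Python scripts to look and compute and a tool call to move; the robot and the scene stay as the last step left them, time stands still between calls to the robot, and variables do not carry over. Pictures are saved under pics/ and viewed, and the job is handed in when it is done.

Besides the shell and the picture viewer there is one more tool, called after "Request:" as name(argument=value, ...) on one line, values as JSON. jog_arm: Moves the arm, as the interface text tells. Its arguments: {"type":"object","properties":{"offset":{"type":"array","items":{"type":"array","items":{"type":"number"}}},"delta_rot":{"type":"array","items":{"type":"array","items":{"type":"number"}}},"jaw":{"type":"array","items":{"type":"number"}},"newtons":{"type":"number"}},"required":["offset","delta_rot","jaw"]}

```bash
ls; mkdir -p pics
python3 - <<'E'
from bench import monitor, cams, r
import cv2, numpy as np
print(monitor.sense())
for n in ["side","top","wrist"]:
    m=cams.camera_model(n)
    p,d=cams.snapshot(n)
    np.savez(f"pics/{n}0.npz",p=p,d=d,K=m["K"],T=m["camera_from_world"])
    cv2.imwrite(f"pics/{n}0.png",p[:,:,::-1])
    T=np.array(m["camera_from_world"]);print(n,np.round(m["K"],1).tolist(),np.round(-T[:3,:3].T@T[:3,3]),np.round(T[:3,:3],2).tolist())
E
```

```text
pics
{'time': 0.0, 'joint_pos': array([ 6.36896109e+01,  7.51491725e+00,  8.53304642e+01,  2.59117307e-04,
        8.72628175e+01, -4.89237240e+00]), 'qd': array([-0.05703763, -0.01582592, -0.05730751, -0.11524864, -0.01405747,
        0.06031606]), 'joint_efforts': array([ 3.70067301e-04, -5.69380903e+01, -5.00552952e+01, -3.35176810e-04,
        1.46002381e-02,  7.05171004e-06]), 'tool_pos': array([218.82097684, 558.06695207, 230.23508345]), 'tcp_rot': array([-1.79990514e+02,  1.07782713e-01,  6.85819796e+01]), 'ft_force': array([-0.10165051,  0.07644425,  0.37390247]), 'wrist_torque': array([-0.05402721,  0.02026756,  0.06726204]), 'finger_gap': 85.440123623384}
side [[461.0, 0.0, 254.8], [0.0, 461.0, 196.2], [0.0, 0.0, 1.0]] [ -42. -609.  887.] [[0.71, -0.71, 0.0], [-0.46, -0.46, -0.76], [0.54, 0.53, -0.65]]
top [[398.6, 0.0, 258.4], [0.0, 398.6, 194.4], [0.0, 0.0, 1.0]] [ 514.  -20. 1129.] [[0.03, -1.0, -0.01], [-0.99, -0.02, -0.1], [0.1, 0.01, -0.99]]
wrist [[268.1, 0.0, 253.2], [0.0, 268.1, 192.5], [0.0, 0.0, 1.0]] [149. 584. 373.] [[0.36, 0.93, -0.0], [0.89, -0.35, 0.29], [0.27, -0.11, -0.96]]
```

View pics/top0.png

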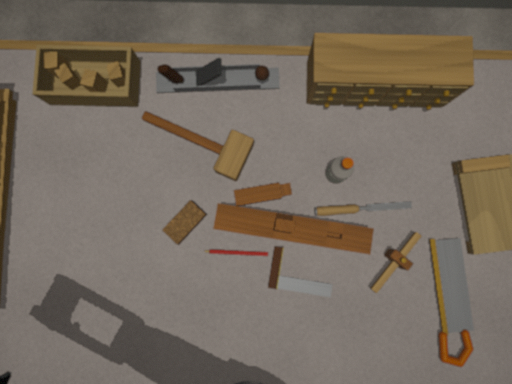

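View pics/side0.png

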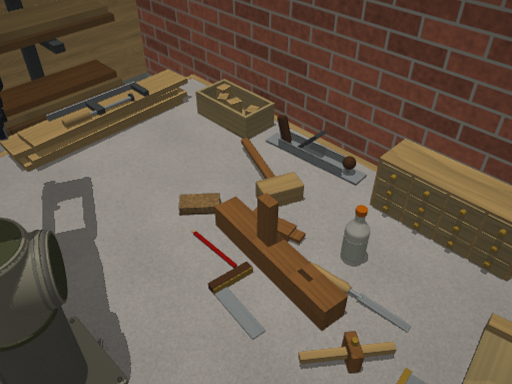

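The top view shows the post running from about (217,217) to (371,240). The rail's top is at about (285,224) and the empty mortise at (335,235), so the post's +x end is the left one in the image (world +y). Next I'll measure with depth.

```bash
cat > h.py <<'E'
import numpy as np, cv2
def cloud(z):
    p,d,K,T=z["p"],z["d"],np.array(z["K"]),np.array(z["T"])
    v,u=np.mgrid[:d.shape[0],:d.shape[1]]
    c=np.stack([(u-K[0,2])/K[0,0]*d,(v-K[1,2])/K[1,1]*d,d],-1)
    w=(c-T[:3,3])@T[:3,:3]
    w[d==0]=np.nan
    return w
E
python3 - <<'E'
from h import *
for n in ["top","side"]:
    z=np.load(f"pics/{n}0.npz"); w=cloud(z)
    print(n,"table z",np.nanmedian(w[300:330,200:230,2]) )
    reg=(w[...,0]>300)&(w[...,0]<650)&(w[...,1]>-350)&(w[...,1]<150)
    hsv=cv2.cvtColor(z["p"],cv2.COLOR_RGB2HSV)
    post=reg&(np.abs(w[...,2]-70)<6)&(hsv[...,1]>100)
    nl,lab,st,ce=cv2.connectedComponentsWithStats(post.astype(np.uint8))
    k=1+np.argmax(st[1:,4]); m=lab==k
    P=w[m]; rect=cv2.minAreaRect(P[:,:2].astype(np.float32)); print("post",st[k],rect,np.median(P[:,2]))
    print(cv2.boxPoints(rect).round(1).tolist())
    rt=reg&(np.abs(w[...,2]-200)<8)
    P=w[rt]; print("rail top",rt.sum(),np.median(P,0)); 
    if len(P)>4: print(cv2.minAreaRect(P[:,:2].astype(np.float32)))
    # rail body
    rb=reg&(w[...,2]>100)&(w[...,2]<212)
    P=w[rb]; print("rail body",rb.sum(),np.nanmin(P,0),np.nanmax(P,0))
z=np.load("pics/top0.npz")
cv2.imwrite("pics/topcrop.png",cv2.resize(z["p"][160:310,170:420,::-1],None,fx=3,fy=3,interpolation=cv2.INTER_CUBIC))
z=np.load("pics/side0.npz")
cv2.imwrite("pics/sidecrop.png",cv2.resize(z["p"][160:340,170:420,::-1],None,fx=3,fy=3,interpolation=cv2.INTER_CUBIC))
E
```

```text
top table z -0.8321255771704335
post [ 214  204  159   50 3711] ((537.0953369140625, -103.14552307128906), (417.3987731933594, 68.60639953613281), 82.26835632324219) 69.14261413509013
[[475.0, -305.29998779296875], [543.0, -314.6000061035156], [599.2000122070312, 99.0], [531.2000122070312, 108.30000305175781]]
rail top 228 [540.15893209 -74.43670213 199.12114365]
((540.177734375, -74.0123291015625), (44.729190826416016, 27.854835510253906), 82.11332702636719)
rail body 252 [524.68513382 -95.7946996  102.97930454] [556.39569974 -50.01482889 202.38941354]
side table z -0.42630361922428195
post [ 214  197  133  117 3570] ((533.5107421875, -103.71983337402344), (421.5837097167969, 74.56517028808594), 82.52103424072266) 69.26247223620858
[[469.1000061035156, -307.8999938964844], [543.0, -317.6000061035156], [597.9000244140625, 100.4000015258789], [524.0, 110.0999984741211]]
rail top 206 [534.82702218 -75.14754168 198.77128739]
((537.5326538085938, -74.00048828125), (47.151241302490234, 29.079727172851562), 83.44779968261719)
rail body 798 [519.16613343 -98.91925432 100.00607813] [553.82353755 -49.32977439 203.14799642]
```

View pics/topcrop.png

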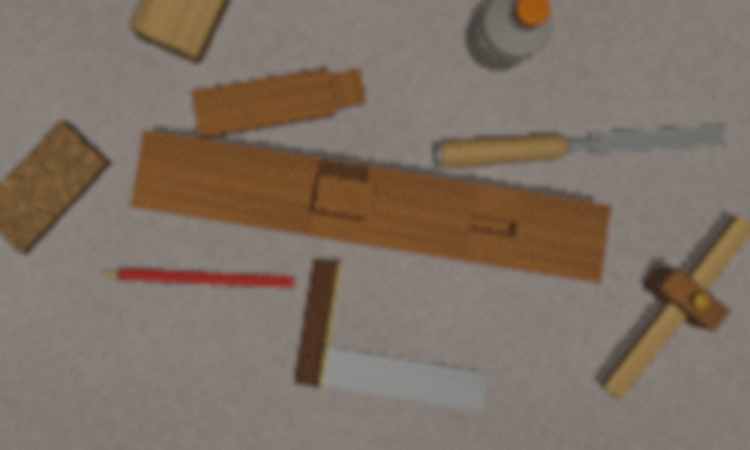

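View pics/sidecrop.png

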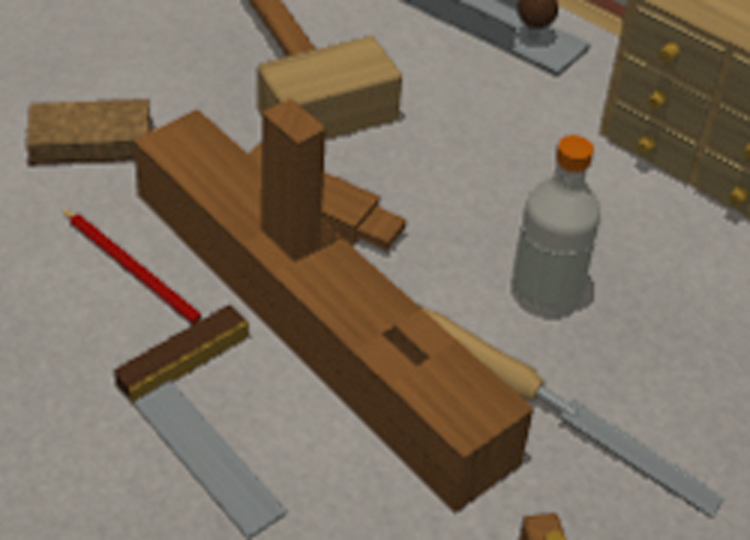

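View pics/wrist0.png

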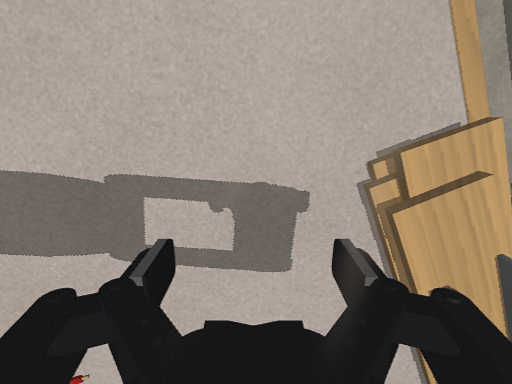

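Both cameras agree. The rail's axis is at about (539.5, -74), with its top at z≈199–200, and the post's yaw is 82.3° with +x toward world +y. I'll grip across the 45 mm width (jaws along the post), so the pads control the rocking. First I move above it.

Request:
jog_arm(offset=[[-29.4,33,-2],[-29.4,33,-2],[-29.4,33,-2],[-29.4,33,-2],[-29.4,33,-2],[-29.4,33,-2],[-29.4,33,-2],[-29.4,33,-2],[-29.4,33,-2],[-29.4,33,-2],[-29.4,33,-2],[-29.4,33,-2],[-29.4,33,-2],[-29.4,33,-2],[-29.4,33,-2],[0,0,0],[0,0,0]], delta_rot=[[0,0,0],[0,0,0],[0,0,0],[0,0,0],[0,0,0],[0,0,0],[0,0,0],[0,0,0],[0,0,0],[0,0,0],[0,0,0],[0,0,0],[0,0,0],[0,0,0],[0,0,0],[0,0,-7],[0,0,-7]], jaw=[100,100,100,100,100,100,100,100,100,100,100,100,100,100,100,100,100], newtons=80)

```text
time: 1.85
tool_pos: [526.4, -58.6, 256.3]
tcp_rot: [-179.7, 0.4, 83.0]
ft_force: [0.0, 0.2, -0.2]
finger_gap: 85.3
```

Request:
jog_arm(offset=[[-13.7,14.9,0],[0,0,0],[0,0,0]], delta_rot=[[0,0,0.7],[0,0,0],[0,0,0]], jaw=[100,100,100])

```text
time: 2.15
tool_pos: [539.2, -75.3, 255.0]
tcp_rot: [-179.6, 0.3, 82.5]
ft_force: [-0.8, -0.5, 0.3]
finger_gap: 84.9
```

```bash
cat > look.py <<'E'
from bench import monitor, cams, r
import sys
from h import *
n,tag=sys.argv[1:3]
s=monitor.sense(); print(s["tool_pos"].round(2),s["tcp_rot"].round(2),s["ft_force"].round(1))
m=cams.camera_model(n); p,d=cams.snapshot(n)
np.savez(f"pics/{n}{tag}.npz",p=p,d=d,K=m["K"],T=m["camera_from_world"])
cv2.imwrite(f"pics/{n}{tag}.png",p[:,:,::-1])
E
python3 look.py wrist 1
python3 - <<'E'
from h import *
z=np.load("pics/wrist1.npz"); w=cloud(z)
reg=(abs(w[...,0]-540)<60)&(abs(w[...,1]+74)<60)&(abs(w[...,2]-200)<6)
P=w[reg]; print(reg.sum(),np.median(P,0)); print(cv2.minAreaRect(P[:,:2].astype(np.float32)))
E
```

```text
[539.22 -75.26 255.04] [-179.59    0.35   82.47] [-0.8 -0.5  0.3]
1975 [537.38134955 -74.59467647 199.81793441]
((538.2763671875, -74.63335418701172), (44.8807487487793, 27.936800003051758), 82.60404205322266)
```

View pics/wrist1.png

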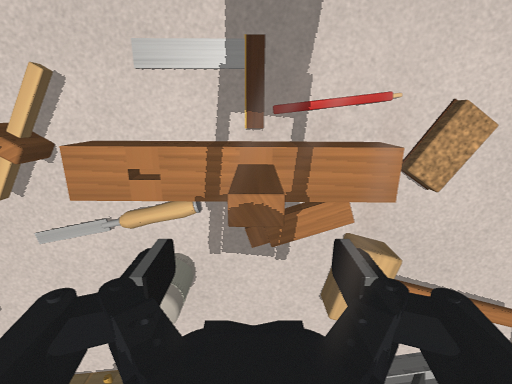

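The wrist view shows the rail's top at about (255,210), centred between the fingers. By depth it's at (538.3, -74.6, 199.8), which agrees with the other cameras. Now descending.

Request:
jog_arm(offset=[[1,-0.3,20],[0,0,20],[0,0,20],[0,0,20],[0,0,18],[0,0,8],[0,0,0]], delta_rot=[[-0.4,0.35,0.15],[-0.1,0,0],[-0.1,0,0],[-0.1,0,0],[-0.1,0,0],[0,0,0],[0,0,0]], jaw=[100,100,100,100,100,100,100])

```text
time: 2.9
tool_pos: [538.0, -70.3, 146.9]
tcp_rot: [179.5, -0.0, 82.5]
ft_force: [-0.2, 0.7, 0.2]
finger_gap: 85.8
```

Request:
jog_arm(offset=[[-4,0.5,0],[0,0,0],[0,0,0]], delta_rot=[[0.4,0,0.1],[0,0,0],[0,0,0]], jaw=[100,100,100])

```text
time: 3.2
tool_pos: [539.1, -74.5, 149.6]
tcp_rot: [179.7, -0.0, 82.4]
ft_force: [0.7, 0.4, 0.3]
finger_gap: 85.1
```

```bash
python3 look.py side 2; python3 -c "
import cv2
i=cv2.imread('pics/side2.png');cv2.imwrite('pics/side2c.png',cv2.resize(i[120:340,150:400],None,fx=2.5,fy=2.5))"
```

```text
[539.12 -74.48 149.57] [ 1.7972e+02 -3.0000e-02  8.2400e+01] [0.7 0.4 0.3]
```

View pics/side2c.png

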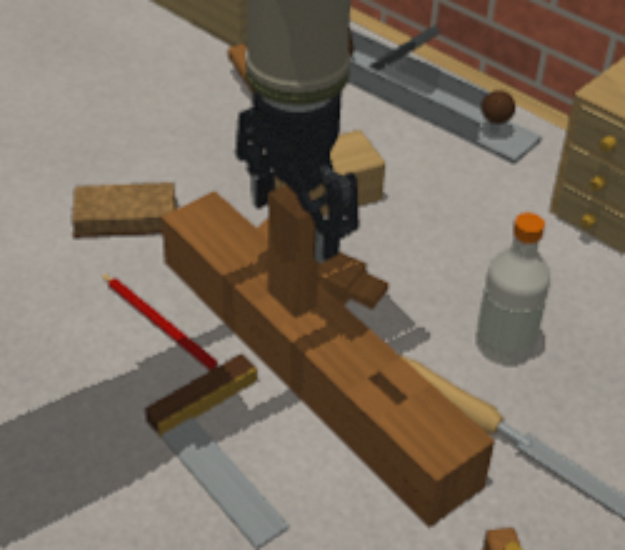

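The fingers straddle the rail at about (290,210) in the crop, along the post's direction. Closing the jaws.

Request:
jog_arm(offset=[[0,0,2],[0,0,0],[0,0,0],[0,0,0],[0,0,0],[0,0,0],[0,0,0],[0,0,0]], delta_rot=[[0,0,0],[0,0,0],[0,0,0],[0,0,0],[0,0,0],[0,0,0],[0,0,0],[0,0,0]], jaw=[45,45,45,40,40,40,40,40], newtons=90)

```text
time: 4.05
tool_pos: [540.3, -74.5, 149.2]
tcp_rot: [179.5, -0.0, 82.4]
ft_force: [-0.4, 0.7, 1.3]
finger_gap: 44.1
```

The gap stopped at 44 mm, so the rail is held. First a gentle lean toward +x, which is negative rotation about tool y plus a +x shift, with a pivot about 100 mm below the TCP and a slight upward pull.

Request:
jog_arm(offset=[[0,0,-0.5],[1.7,0,-0.5],[1.7,0,-0.5],[1.7,0,-0.5]], delta_rot=[[0,0,0],[0,-1,0],[0,-1,0],[0,-1,0]], jaw=[40,40,40,40])

```text
time: 4.45
tool_pos: [540.6, -69.7, 150.0]
tcp_rot: [179.6, 3.1, 82.3]
ft_force: [1.2, -1.9, -3.4]
finger_gap: 44.3
```

Request:
jog_arm(offset=[[1.7,0,-0.8],[0,0,-0.8],[-1.7,0,-0.8],[-1.7,0,-0.8],[-1.7,0,-0.8],[-1.7,0,-0.8],[-1.7,0,-0.8],[-1.7,0,-0.8],[-1.7,0,-0.8]], delta_rot=[[0,-1,0],[0,0,0],[0,1,0],[0,1,0],[0,1,0],[0,1,0],[0,1,0],[0,1,0],[0,1,0]], jaw=[40,40,40,40,40,40,40,40,40])

```text
time: 5.35
tool_pos: [535.2, -79.2, 151.5]
tcp_rot: [-179.8, -3.3, 82.5]
ft_force: [1.9, -0.0, -15.8]
finger_gap: 44.1
```

```bash
python3 look.py side 3; python3 -c "
import cv2
i=cv2.imread('pics/side3.png');cv2.imwrite('pics/side3c.png',cv2.resize(i[120:340,150:400],None,fx=2.5,fy=2.5))"
```

```text
[535.18 -79.2  151.54] [-179.83   -3.26   82.46] [  1.9  -0.  -15.8]
```

View pics/side3c.png

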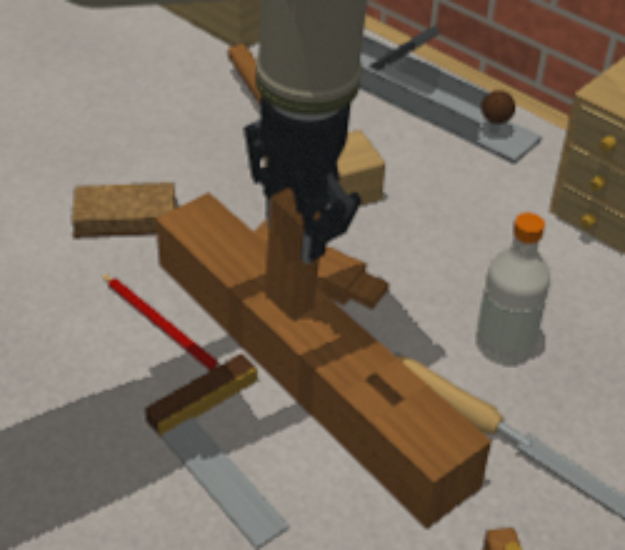

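The rail leans clearly toward -x (pitch -3.3°) with the post still flat, but the upward pull of 15.8 N is too high. I'll ease it off and go on rocking.

Request:
jog_arm(offset=[[0,0,0.6],[0,0,0],[1.7,0,0],[1.7,0,0],[1.7,0,-0.2],[1.7,0,-0.2]], delta_rot=[[0,0,0],[0,0,0],[0,-1,0],[0,-1,0],[0,-1,0],[0,-1,0]], jaw=[40,40,40,40,40,40])

```text
time: 6.0
tool_pos: [536.2, -72.3, 152.4]
tcp_rot: [-179.9, 0.9, 82.4]
ft_force: [0.8, -1.2, -12.1]
finger_gap: 44.3
```

Request:
jog_arm(offset=[[1.7,0,0],[1.7,0,0],[1.7,0,0],[1,0,0],[-1.7,0,0],[-1.7,0,0],[-1.7,0,0],[-1.7,0,0]], delta_rot=[[0,-1,0],[0,-1,0],[0,-1,0],[0,-0.5,0],[0,1,0],[0,1,0],[0,1,0],[0,1,0]], jaw=[40,40,40,40,40,40,40,40])

```text
time: 6.8
tool_pos: [536.4, -72.3, 153.5]
tcp_rot: [-179.9, 0.6, 82.6]
ft_force: [-0.2, -0.1, -8.9]
finger_gap: 44.0
```

Request:
jog_arm(offset=[[-2.6,0,0],[-2.6,0,0],[-2.6,0,0],[2.6,0,0],[2.6,0,0],[2.6,0,0],[2.6,0,0],[2.6,0,0],[-2.6,0,0],[-2.6,0,0],[-2.6,0,0]], delta_rot=[[0,1.5,0],[0,1.5,0],[0,1.5,0],[0,-1.5,0],[0,-1.5,0],[0,-1.5,0],[0,-1.5,0],[0,-1.5,0],[0,1.5,0],[0,1.5,0],[0,1.5,0]], jaw=[40,40,40,40,40,40,40,40,40,40,40])

```text
time: 7.9
tool_pos: [536.4, -74.3, 155.3]
tcp_rot: [180.0, -0.8, 82.7]
ft_force: [-1.3, -1.0, -8.6]
finger_gap: 44.1
```

Request:
jog_arm(offset=[[-2.7,0,0],[-2.7,0,0],[2.7,0,0],[2.7,0,0],[2.7,0,0],[2.7,0,0],[2.7,0,0],[-2.7,0,0],[-2.7,0,0],[-2.7,0,0],[-2.7,0,0],[-2.7,0,0],[2.7,0,0],[2.7,0,0],[2.7,0,0]], delta_rot=[[0,1.5,0],[0,1.5,0],[0,-1.5,0],[0,-1.5,0],[0,-1.5,0],[0,-1.5,0],[0,-1.5,0],[0,1.5,0],[0,1.5,0],[0,1.5,0],[0,1.5,0],[0,1.5,0],[0,-1.5,0],[0,-1.5,0],[0,-1.5,0]], jaw=[40,40,40,40,40,40,40,40,40,40,40,40,40,40,40])

```text
time: 9.4
tool_pos: [536.5, -72.8, 157.4]
tcp_rot: [179.8, 0.4, 82.4]
ft_force: [-0.6, 0.8, -7.9]
finger_gap: 44.0
```

```bash
python3 look.py side 4; python3 -c "
import cv2
i=cv2.imread('pics/side4.png');cv2.imwrite('pics/side4c.png',cv2.resize(i[120:340,150:400],None,fx=2.5,fy=2.5))"
python3 - <<'E'
from h import *
for t in "0234":
    z=np.load(f"pics/side{t}.npz"); w=cloud(z)
    # post top near the two ends
    c=np.array([536,-103.5]); a=np.array([.135,.991])
    s=(w[...,:2]-c)@a; q=(w[...,:2]-c)@np.array([-.991,.135])
    o=[]
    for lo,hi in((-190,-150),(100,190)):
        m=(s>lo)&(s<hi)&(abs(q)<25)&(abs(w[...,2]-75)<15); o.append((m.sum(),w[m][:,2].mean().round(2)))
    m=(s>-250)&(s<250)&(abs(q)<60)&(abs(w[...,2]-70)<6)
    print(t,o,s[m].min().round(1),s[m].max().round(1),q[m].min().round(1),q[m].max().round(1))
E
```

```text
[536.55 -72.76 157.4 ] [179.81   0.35  82.38] [-0.6  0.8 -7.9]
0 [(np.int64(341), np.float64(69.51)), (np.int64(451), np.float64(69.11))] -211.3 210.3 -35.7 39.4
2 [(np.int64(337), np.float64(69.47)), (np.int64(441), np.float64(69.26))] -211.1 213.6 -35.6 39.5
3 [(np.int64(326), np.float64(69.49)), (np.int64(442), np.float64(69.18))] -210.3 214.2 -31.8 45.1
4 [(np.int64(327), np.float64(69.58)), (np.int64(439), np.float64(69.07))] -209.7 213.0 -30.6 43.9
```

View pics/side4c.png

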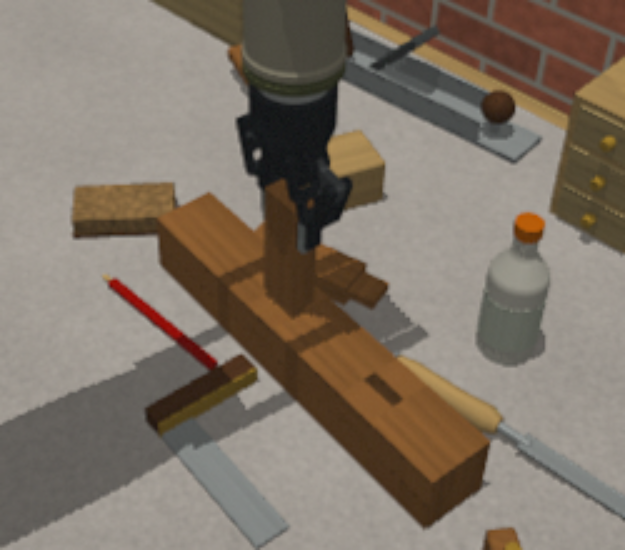

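The post is still flat on the bench: both ends' tops are at their original height, and it has moved about 4.5 mm sideways. The rail has come up about 8 mm with a pull of around 8 N, so I'll continue the same way.

Request:
jog_arm(offset=[[-2.8,0,0],[-2.8,0,0],[-2.8,0,0],[2.8,0,0],[2.8,0,0],[2.8,0,0],[2.8,0,0],[2.8,0,0],[-2.8,0,0],[-2.8,0,0],[-2.8,0,0],[-2.8,0,0],[-2.8,0,0],[2.8,0,0],[2.8,0,0],[2.8,0,0]], delta_rot=[[0,1.5,0],[0,1.5,0],[0,1.5,0],[0,-1.5,0],[0,-1.5,0],[0,-1.5,0],[0,-1.5,0],[0,-1.5,0],[0,1.5,0],[0,1.5,0],[0,1.5,0],[0,1.5,0],[0,1.5,0],[0,-1.5,0],[0,-1.5,0],[0,-1.5,0]], jaw=[40,40,40,40,40,40,40,40,40,40,40,40,40,40,40,40])

```text
time: 11.05
tool_pos: [536.6, -72.9, 159.3]
tcp_rot: [179.6, 0.2, 82.3]
ft_force: [-2.6, 1.8, -6.9]
finger_gap: 44.1
```

Request:
jog_arm(offset=[[-2.8,0,-0.1],[-2.8,0,0],[-2.8,0,-0.1],[2.8,0,0],[2.8,0,-0.1],[2.8,0,0],[2.8,0,-0.1],[2.8,0,0],[-2.8,0,-0.1],[-2.8,0,0],[-2.8,0,-0.1],[-2.8,0,0],[-2.8,0,-0.1],[2.8,0,0],[2.8,0,-0.1],[2.8,0,0]], delta_rot=[[0,1.5,0],[0,1.5,0],[0,1.5,0],[0,-1.5,0],[0,-1.5,0],[0,-1.5,0],[0,-1.5,0],[0,-1.5,0],[0,1.5,0],[0,1.5,0],[0,1.5,0],[0,1.5,0],[0,1.5,0],[0,-1.5,0],[0,-1.5,0],[0,-1.5,0]], jaw=[40,40,40,40,40,40,40,40,40,40,40,40,40,40,40,40])

```text
time: 12.65
tool_pos: [536.5, -73.3, 161.4]
tcp_rot: [179.5, -0.0, 82.1]
ft_force: [-1.5, 2.1, -7.2]
finger_gap: 43.9
```

Request:
jog_arm(offset=[[-2.8,0,-0.1],[-2.8,0,-0.1],[-2.8,0,-0.1],[2.8,0,0],[2.8,0,-0.1],[2.8,0,0],[2.8,0,-0.1],[2.8,0,0],[-2.8,0,-0.1],[-2.8,0,0],[-2.8,0,-0.1],[-2.8,0,0],[-2.8,0,-0.1],[2.8,0,0],[2.8,0,-0.1],[2.8,0,0]], delta_rot=[[0.1,1.5,0],[0,1.5,0],[0,1.5,0],[0,-1.5,0],[0.1,-1.5,0],[0,-1.5,0],[0,-1.5,0],[0,-1.5,0],[0.1,1.5,0],[0,1.5,0],[0,1.5,0],[0,1.5,0],[0.1,1.5,0],[0,-1.5,0],[0,-1.5,0],[0,-1.5,0]], jaw=[40,40,40,40,40,40,40,40,40,40,40,40,40,40,40,40])

```text
time: 14.25
tool_pos: [537.2, -74.1, 163.8]
tcp_rot: [179.7, -0.2, 82.0]
ft_force: [-0.8, 2.8, -6.6]
finger_gap: 44.2
```

```bash
python3 look.py side 5; python3 -c "
import cv2
i=cv2.imread('pics/side5.png');cv2.imwrite('pics/side5c.png',cv2.resize(i[120:340,150:400],None,fx=2.5,fy=2.5))"
```

```text
[537.17 -74.05 163.78] [179.68  -0.18  81.98] [-0.8  2.8 -6.6]
```

View pics/side5c.png

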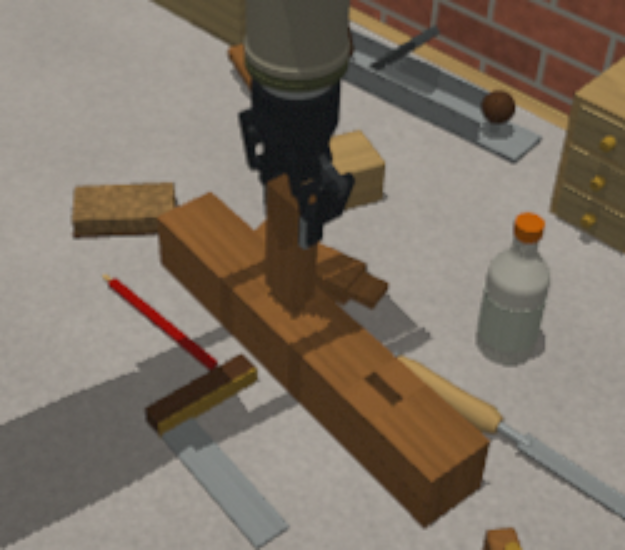

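The rail is still upright and the narrower tenon now shows under the shoulder at about (290,305). The post hasn't moved. Continuing.

Request:
jog_arm(offset=[[-2.9,0,-0.1],[-2.9,0,-0.1],[-2.9,0,-0.1],[2.9,0,0],[2.9,0,-0.1],[2.9,0,0],[2.9,0,-0.1],[2.9,0,0],[-2.9,0,-0.1],[-2.9,0,0],[-2.9,0,-0.1],[-2.9,0,0],[-2.9,0,-0.1],[2.9,0,0],[2.9,0,-0.1],[2.9,0,0]], delta_rot=[[0.1,1.5,0],[0,1.5,0],[0,1.5,0],[0,-1.5,0],[0.1,-1.5,0],[0,-1.5,0],[0,-1.5,0],[0,-1.5,0],[0.1,1.5,0],[0,1.5,0],[0,1.5,0],[0,1.5,0],[0.1,1.5,0],[0,-1.5,0],[0,-1.5,0],[0,-1.5,0]], jaw=[40,40,40,40,40,40,40,40,40,40,40,40,40,40,40,40])

```text
time: 15.9
tool_pos: [538.4, -75.0, 169.5]
tcp_rot: [179.8, -0.1, 82.0]
ft_force: [-3.6, 1.5, -0.9]
finger_gap: 44.2
```

The pull has dropped to 0.9 N at +20 mm, so the tenon is free. Lifting straight and slowly.

Request:
jog_arm(offset=[[0,0,-2],[0,0,-3],[0,0,-3],[0,0,-3],[0,0,-3]], delta_rot=[[0,0,0],[0,0,0],[0,0,0],[0,0,0],[0,0,0]], jaw=[40,40,40,40,40])

```text
time: 16.4
tool_pos: [540.3, -73.8, 185.8]
tcp_rot: [179.5, 0.2, 82.2]
ft_force: [1.0, 0.5, -2.3]
finger_gap: 44.1
```

Request:
jog_arm(offset=[[0,0,-4],[0,0,-4],[0,0,-3],[0,0,-2],[0,0,0],[0,0,0],[0,0,0]], delta_rot=[[0.3,0,0],[0,0,0],[0,0,0],[0,0,0],[0,0,0],[0,0,0],[0,0,0]], jaw=[40,40,40,40,40,40,40])

```text
time: 17.1
tool_pos: [542.5, -75.0, 202.7]
tcp_rot: [179.5, 0.2, 82.1]
ft_force: [0.3, 0.5, -1.3]
finger_gap: 44.2
```

```bash
python3 look.py side 6; python3 look.py top 6;python3 -c "
import cv2,numpy as np
i=cv2.imread('pics/side6.png');j=cv2.imread('pics/top6.png')
cv2.imwrite('pics/c6.png',np.hstack([cv2.resize(i[140:320,190:340],None,fx=2.6,fy=2.6),cv2.resize(j[160:340,200:350],None,fx=2.6,fy=2.6)]))"
```

```text
[542.52 -74.96 202.71] [179.45   0.18  82.11] [ 0.3  0.5 -1.3]
[542.5  -74.96 202.64] [179.46   0.18  82.12] [-0.1  0.1 -1.7]
```

View pics/c6.png

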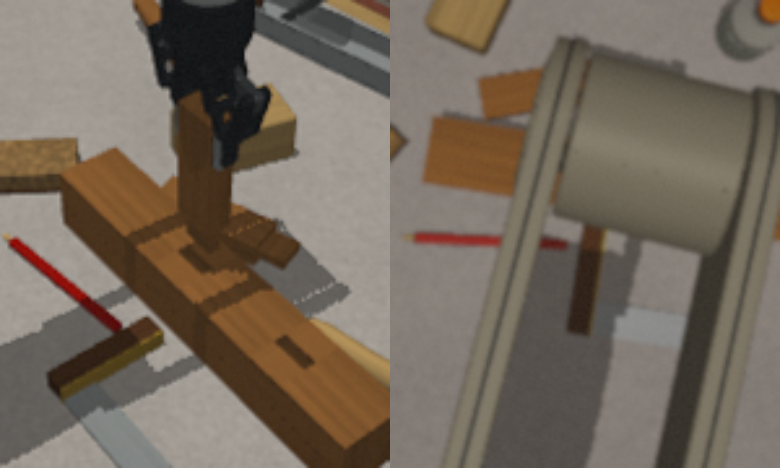

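The left panel (side view) shows the tenon clear of the open mortise, which is visible at about (200,258). Now I'll measure tip height and offset.

Run:
```python
from h import *
a=np.array([.135,.991]);b=np.array([-.991,.135])
c=np.array([539.3,-74])
for t in "06":
    z=np.load(f"pics/side{t}.npz"); w=cloud(z)
    s=(w[...,:2]-c)@a; q=(w[...,:2]-c)@b
    hsv=cv2.cvtColor(z["p"],cv2.COLOR_RGB2HSV)
    base=(s>-260)&(s<200)&(abs(q)<70)&(abs(w[...,2]-70)<5)
    print(t,"post edges s",s[base].min().round(1),s[base].max().round(1),"q",np.percentile(q[base],[1,99]).round(1))
    e=[]
    for lo,hi in((-220,-160),(90,170)):
        m=(s>lo)&(s<hi)&(abs(q)<25)&(abs(w[...,2]-75)<20); e.append(w[m][:,2].mean().round(2))
    print("end heights",e)
    m=(abs(s)<30)&(abs(q)<22)&(w[...,2]>84)&(w[...,2]<190)
    for lo in range(84,150,6):
        k=m&(w[...,2]>=lo)&(w[...,2]<lo+6)
        if k.sum()>3: print(lo,k.sum(),s[k].min().round(1),s[k].max().round(1),q[k].min().round(1),q[k].max().round(1))
```

```text
0 post edges s -240.9 180.6 q [-33.2  36.9]
end heights [np.float64(69.53), np.float64(69.06)]
84 38 -23.9 19.5 -11.0 16.5
90 31 -24.1 20.6 -11.2 17.0
96 36 -24.0 20.7 -10.5 17.6
102 34 -24.7 21.6 -10.8 16.9
108 37 -23.7 21.3 -11.5 17.1
114 42 -24.9 22.0 -10.6 17.1
120 28 -24.1 20.0 -9.5 16.7
126 43 -23.7 20.2 -13.7 16.8
132 34 -23.5 19.4 -11.9 16.2
138 44 -24.2 20.9 -12.0 16.3
144 35 -22.4 20.4 -13.2 16.0
6 post edges s -238.2 184.5 q [-29.7  40.6]
end heights [np.float64(69.53), np.float64(69.17)]
90 12 -18.1 15.0 -1.3 5.8
96 19 -17.8 13.5 -6.2 7.5
102 19 -19.5 15.3 -6.3 5.9
108 19 -17.5 12.8 -5.7 6.8
114 4 -17.5 -15.4 -5.9 4.0
120 11 -22.3 19.7 -14.5 12.8
126 35 -25.5 19.7 -7.7 13.9
132 39 -24.7 19.0 -13.9 14.7
138 42 -24.6 20.9 -14.5 14.3
144 37 -24.1 19.5 -15.2 14.3
```

The shoulder is at about 121 mm and the tip at about 91–92 mm, so it's about 22 mm above the mouth. It's offset about 6 mm across and 3 mm along. I'll re-centre slightly and let it settle.

Request:
jog_arm(offset=[[1.5,-2.5,0],[1.5,-2.5,0],[0,0,0],[0,0,0],[0,0,0]], delta_rot=[[0.3,0,0],[0,0,0],[0,0,0],[0,0,0],[0,0,0]], jaw=[40,40,40,40,40])

```text
time: 17.7
tool_pos: [537.1, -70.7, 201.9]
tcp_rot: [179.9, 0.2, 82.1]
ft_force: [-0.4, 0.5, -1.7]
finger_gap: 44.2
```

```bash
python3 look.py side 7; python3 look.py side 8
python3 - <<'E'
from bench import monitor
s=monitor.sense(); print(s["time"],s["qd"].round(2),s["tool_pos"].round(2),s["finger_gap"])
from h import *
a=np.array([.135,.991]);b=np.array([-.991,.135]);c=np.array([539.3,-74])
z=np.load("pics/side8.npz"); w=cloud(z)
s=(w[...,:2]-c)@a; q=(w[...,:2]-c)@b
m=(abs(s)<35)&(abs(q)<25)&(w[...,2]>78)
for lo in range(78,126,6):
    k=m&(w[...,2]>=lo)&(w[...,2]<lo+6)
    if k.sum()>3: print(lo,k.sum(),s[k].min().round(1),s[k].max().round(1),q[k].min().round(1),q[k].max().round(1))
E
python3 -c "
import cv2
i=cv2.imread('pics/side8.png');cv2.imwrite('pics/side8c.png',cv2.resize(i[120:340,150:400],None,fx=2.5,fy=2.5))"
```

```text
[537.05 -70.68 201.91] [1.7986e+02 1.7000e-01 8.2130e+01] [-0.4  0.5 -1.7]
[537.11 -70.72 201.97] [1.7986e+02 1.7000e-01 8.2130e+01] [-0.  -0.3 -1.3]
17.8 [-0.02  0.02 -0.08 -0.1  -0.03 -0.05] [537.14 -70.73 201.98] 43.685200278815785
90 12 -13.9 20.5 0.5 11.7
96 22 -15.2 18.0 0.8 13.2
102 22 -15.1 18.1 2.8 13.5
108 13 -14.5 10.8 1.7 12.9
120 13 -20.1 22.8 -4.6 19.8
```

View pics/side8c.png

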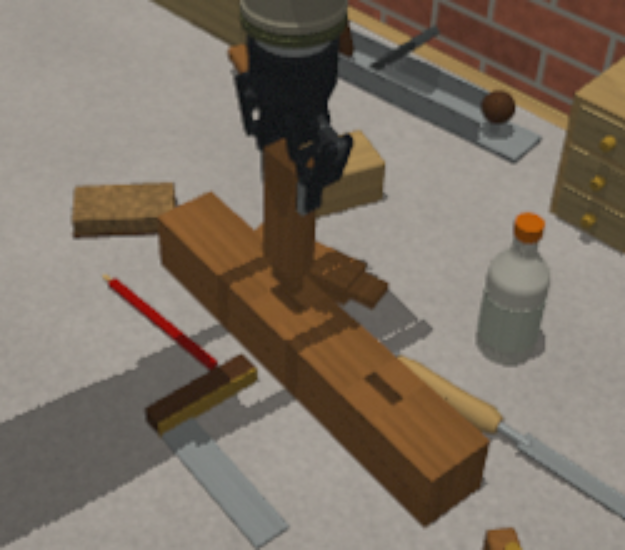

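The rail is upright and still above its mortise at about (285,298). The wrist carries only the rail's weight (~1.3 N), and the other things are where they were. Handing in.

```bash
python3 -c "
from bench import r
print(r.hand_in())"
```

```text
the job is handed in; nothing more can be done
None
```

The tenon is free, and I handed the job in at about 17.8 s with the rail held still and upright over its mortise. The interface gives no verdict, so the figures below are my own checks.

**What I did:** I gripped the rail across its 45 mm width. I leaned it about 4° toward the post's +x end first, then to the -x end, and kept rocking about 4° each way. The pull was mostly 7–9 N, and the rail crept up about 1 mm per swing. It came free about 20 mm up, when the pull fell to about 1 N, and I then lifted it straight.

**Last checks:**

| Check | Reading |
|---|---|
| Tenon tip above the mortise mouth | about 22 mm (arm reading and depth image agree) |
| Sideways offset from the mortise | a few mm |
| Tilt of the rail | about 0.2° |
| Force at the wrist | about 1.3 N, the rail's own weight, so it touches neither post nor bench |
| Finger gap | about 44 mm, so the rail is held |
| Height of the post's two ends | unchanged, the post lies flat |
| Post shift from where it was | about 4–5 mm |

The other things on the bench look unmoved in the side view; I didn't measure them one by one.

**What went less well:** The pull briefly reached about 16 N on the first swing toward -x, and the post slid those few millimetres then. I eased it off straight away, and the end heights measured right after that swing had not changed.

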